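Release the lid stay and shut the tool chest

TASK

The tool chest's lid is held open by a hooked steel stay inside, under the lid near its hinge; where along the chest's width the stay is screwed down differs from chest to chest, so look or feel for it. Lift the stay by its upright tab until its hook is clear of the lid's rod, leave it up there, then bring the lid down gently until it is fully shut. Do not force or slam anything, and leave the chest's neighbours (cup, tin, wedge) where they stand.

Things in the scene. Friction and masses are not known exactly. Their poses are not given: they have to be found in the camera images.
- chest: Wooden tool chest fixed to the bench, 240 (x) by 300 (y) by 120 mm high, walls and floor 8 mm. Origin: centre of its underside; x from its front wall to its back, z up. A fixed deck 53 mm deep, 12 mm thick covers the rear of its top; the lid is hinged to the deck's front edge. A chisel lies inside along the front wall. Inside too is the stay, on a bracket on the floor at x = -55 mm.
- tab_line (a point): Where the centre of the stay's lifting tab would be (stay down) if the bracket stood mid-way: chest x 10, y 0, z 102 mm. THE REAL TAB stands at the same x and z, at any y from -45 to +45 mm along the chest's y; its y is not reported. Tab: upright steel plate 10 mm thick (y), 24 (x), 29 mm high, free space round and under it. The lid leans over it: come in slanting from the front, 35 to 45 degrees.
- stay (a joint): Angle (rad) of the stay: steel bar 10 mm wide, pivot at chest x -55, z 80 mm; runs back at z 96 to 104 under the tab to a hook tooth at x 50 to 58 that hangs to z 80 behind the lid's rod. 0 = down, hooked; grows as the tab is lifted; end stop 0.30. Clear of the rod from about 0.16; 16 mm rise of the tab is 0.25. Stiff: it stays where left; the shutting lid pushes it down.
- lid (a joint): Opening angle of the lid (rad): 0 = fully shut, about 1.02 to 1.14 at the start, end stop at 1.2. While the stay is hooked the lid stops at about 0.95. Stiff hinge: the lid stays at any angle; it takes about 2 N at its free edge to move. Under it two arms at chest y -118 and +118 mm carry the 8 mm rod, at chest x about 42, z 87 mm when open.
- hinge_mid (a point): Middle of the lid's hinge axis, which runs along the chest's y: at x = 65, z = 126 mm in the chest frame. Axes as the chest's.
- lid_edge (a point): Middle of the lid's free front edge, half-way through its 12 mm thickness, 190 mm from the hinge axis. The lid is a flat wooden board 187 by 300 by 12 mm. z points out of its outer face, y along the edge. With the lid open its outer face looks up and away from the robot.
- cup: Enamel cup, 70 mm across with a handle, 78 mm high, loose bystander beside the chest. Origin: centre of its underside.
- tin: Open metal tin, 72 mm across, 80 mm high, loose bystander. Origin: centre of its underside.
- wedge: Wooden wedge 36 by 130 by 28 mm, loose bystander. Origin: centre of its underside.

How it is judged:
By the outcome, as a careful person would: the job done as asked, in the order asked, and still so for the second after the job is handed in, with the robot touching nothing.
It also fails if it takes over 58 s, if anything falls off the work surface, if the arm or the gripper's body presses on something with over 40 N, if the wrist force passes 120 N, or if a joint passes its speed limit or range.

ROBOT

A 6-joint arm with a two-finger parallel gripper is mounted at the origin on the work surface; the furniture and walls round the work are solid. World frame = base frame: x ahead of the robot, y to its left, z up, the work surface at z = 0. Lengths are in m, angles in rad, forces in N, time in s.
With the tool pointing down it reaches from about 0.25 to 0.725 m from the base axis. Payload 4 kg.
Tool frame: the origin (TCP) lies midway between the tips of the shut fingers; the grasp point (between the pads) lies 19 mm behind it; z points along the fingers, y is the direction in which the jaws open and shut (so a half turn about z gives the same grasp; the last joint's range is limited). The gripper opens to 85 mm and grips with 20 to 120 N. Pads are 22 mm wide; open, the fingers measure 114 mm over their backs; the gripper's body (76 mm by 85 mm) begins 54 mm behind the grasp point. The pads swing forward as they close: fully open they stand 13 mm farther back than shut.
Start: joints at [1.311, 0.241, 0.005, 1.335, 0, 1.571], TCP at [0.128, 0.483, 0.231] pointing down, gripper open.
Joint ranges: [-2.72, 2.72], [-1.05, 1.87], [-1.09, 1.28], [-1.99, 2.15], [-1.42, 1.44], [-3.14, 3.14]. Speed limits (rad/s): [2.79, 2.79, 3.14, 3.14, 3.14, 3.14].

INTERFACE

Orientations are given as a unit quaternion [x, y, z, w].
In Python, from workcell import bot, vision gives the robot as it stands. The module is installed in compiled form; this text tells all that it offers.
- The arm moves only by the tool send_rows, never from a script. Its argument "targets" is a list that holds one entry, the list of rows, each a list of 5 numbers: the shift along the world's x, y, z in cm, then the turn about the world's z in rad, then the finger opening in cm, from 0 to 8.54. A call has 1 to 12 rows; each row is the pose to reach, as a shift and turn from the pose commanded when the call began; what a row does not reach only later rows make up. A row lasts 1/8 s, in which the tool goes at most 62.5 mm and 10.7 degrees, less where a joint would pass 70% of its speed; a pose out of reach is approached as far as the arm can. A call with a gripper value outside its range is refused whole. The fingers move at their own pace and stop on an object; the grip force is fixed at half the most. Time passes only in rows, so rows that repeat a pose let the fingers close. It gives the time, the measured TCP pose, the force and the opening at its end, in the units of the state.
- bot.get_obs(): the state, without advancing time (a new reading comes with each control period).
- vision.camera(name): name is "scene" or "top" or "wrist"; returns the picture (480x640x3 uint8, red, green, blue); there is no depth.
- vision.get_calibration(name): a dict with "vertical_fov" (degrees; the focal length in pixels is half the picture's height over the tangent of half this angle, whatever the lens; pixels are square), "cx", "cy" (the principal point, pixels), "rvec" (rotation vector, rad) and "tvec" (3), from world to camera coordinates, as OpenCV has them; the wrist camera has in their place "T_tool_cam" (4x4, takes a point from camera to tool coordinates, whose origin is the TCP and whose axes are the flange's). Camera axes: x right, y down, z forward; pixel columns grow to the right and rows downward; lengths in m; the calibration is good to about 2 mm. A picture is of the moment at which its call begins: read the wrist's pose just before it. get_calibration takes no time and is no camera call.
- bot.job_done(): hands the job in, once; it reports no verdict.
Trained networks look in the newest picture that a camera, given by its name, has taken for a name from the list of things; names that differ only in an ending like _2 or _b are one class to them, and where a whole thing is asked for, a point or a joint stands for the part that bears it (a point fixed in the world has none). Each returns a list of dicts, best first, with "score" (0 to 1); they miss things now and then, are a little off and sometimes report something else, mostly with a low value. They report only what shows in the picture. A call takes as long as a camera call.
- vision.boxes_of(target, camera): "uv" ([column, row] in pixels, amid what is visible of it).
The state is a dict: "clock": time; "joint_pos": joint angles; "joint_vel": joint speeds; "tau": joint torques, N m; "eef_pos": TCP position; "tool_rot": TCP orientation; "ft_force": force on the tool from outside, world axes, zero at the start; "ft_torque": the same for the moment, N m; "grip_width": finger opening in m.
Only numpy, scipy, OpenCV 4.12 (cv2) and the standard library are available. Lean on these libraries where they do the work, as an engineer would, in place of code of your own. Each camera call takes 0.05 s, during which the arm holds its last target.

## Working session

There is one attempt and no reset: what is moved stays moved. The work goes in short steps, Python scripts to look and compute and a tool call to move; the robot and the scene stay as the last step left them, time stands still between calls to the robot, and variables do not carry over. Pictures are saved under pics/ and viewed, and the job is handed in when it is done.

Besides the shell and the picture viewer there is one more tool, called after "Call:" by a JSON object that holds its "op" and its "data", one argument or row to a line. send_rows: Moves the arm, as the interface text tells. Its arguments: {"type":"object","properties":{"targets":{"type":"array"}},"required":["targets"]}

```bash
mkdir -p pics; cat > h.py <<'E'
from workcell import bot, vision
import numpy as np, cv2
from scipy.spatial.transform import Rotation as R
def snap(n,f):
    im=vision.camera(n); cv2.imwrite('pics/'+f,im[:,:,::-1]); return im
def K(n):
    c=vision.get_calibration(n); f=240/np.tan(np.radians(c['vertical_fov']/2)); return c,np.array([[f,0,c['cx']],[0,f,c['cy']],[0,0,1]])
def proj(n,P):
    c,k=K(n); P=np.atleast_2d(P).astype(float)
    return cv2.projectPoints(P,np.array(c['rvec']),np.array(c['tvec']),k,None)[0][:,0]
def ray(n,uv):
    c,k=K(n); Rm=cv2.Rodrigues(np.array(c['rvec']))[0]; d=Rm.T@np.linalg.inv(k)@np.array([*uv,1]); o=-Rm.T@np.array(c['tvec']); return o,d
def atz(n,uv,z):
    o,d=ray(n,uv); return o+d*(z-o[2])/d[2]
E
python3 - <<'E'
from h import *
o=bot.get_obs()
for k,v in o.items(): print(k,np.round(v,3))
for n in ('scene','top','wrist'):
    snap(n,n+'0.png'); c=vision.get_calibration(n); print(n,c)
    for t in ('chest','stay','lid','lid_edge','tab_line','cup','tin','wedge'):
        try:
            r=vision.boxes_of(t,n); print(t,[(np.round(x['uv']),round(x['score'],2)) for x in r[:3]])
        except Exception as e: print(t,e)
E
```

```text
clock 0.0
joint_pos [1.311 0.241 0.004 1.335 0.    1.571]
joint_vel [-0.     0.001 -0.003 -0.     0.    -0.002]
tau [ 1.0000e-03 -3.7232e+01  2.5241e+01  1.7000e-02  0.0000e+00 -0.0000e+00]
eef_pos [0.128 0.483 0.23 ]
tool_rot [ 0.13   0.992 -0.001 -0.   ]
ft_force [ 0.257  0.061 -0.697]
ft_torque [ 0.009  0.001 -0.014]
grip_width 0.086
scene {'vertical_fov': 45.36286156364125, 'cx': 319.8158297269759, 'cy': 225.0292933422188, 'rvec': array([ 1.95427613, -0.81703265,  0.49810725]), 'tvec': array([-0.34473835,  0.2650974 ,  1.12681871])}
chest [(array([340., 217.]), 0.86), (array([485., 288.]), 0.51)]
stay [(array([326., 208.]), 0.62)]
lid [(array([350., 171.]), 0.56), (array([186., 213.]), 0.54)]
lid_edge [(array([350., 170.]), 0.85)]
tab_line [(array([340., 217.]), 0.62)]
cup [(array([185., 212.]), 0.96)]
tin [(array([486., 291.]), 0.73), (array([338., 214.]), 0.64)]
wedge [(array([252., 196.]), 0.83)]
top {'vertical_fov': 47.63051615841359, 'cx': 317.1905736331834, 'cy': 239.91706850846296, 'rvec': array([ 2.14624188, -2.14917935,  0.16763781]), 'tvec': array([-0.00578542,  0.53618
[... 156 characters left out ...]
d_edge [(array([305., 205.]), 0.94)]
tab_line []
cup [(array([160., 298.]), 0.76)]
tin [(array([453., 204.]), 0.92)]
wedge [(array([177., 213.]), 0.67)]
wrist {'vertical_fov': 59.69539637661778, 'cx': 317.11170031646776, 'cy': 228.75647043959665, 'T_tool_cam': array([[ 7.64413568e-04, -9.46160797e-01, -3.23696094e-01,
         8.42531710e-02],
       [ 9.99999646e-01,  8.37416052e-04, -8.62442983e-05,
         8.41428084e-05],
       [ 3.52669279e-04, -3.23695913e-01,  9.46161102e-01,
        -1.43213795e-01],
       [ 0.00000000e+00,  0.00000000e+00,  0.00000000e+00,
         1.00000000e+00]])}
chest []
stay []
lid []
lid_edge []
tab_line []
cup [(array([306., 426.]), 0.79)]
tin []
wedge []
```

View pics/scene0.png

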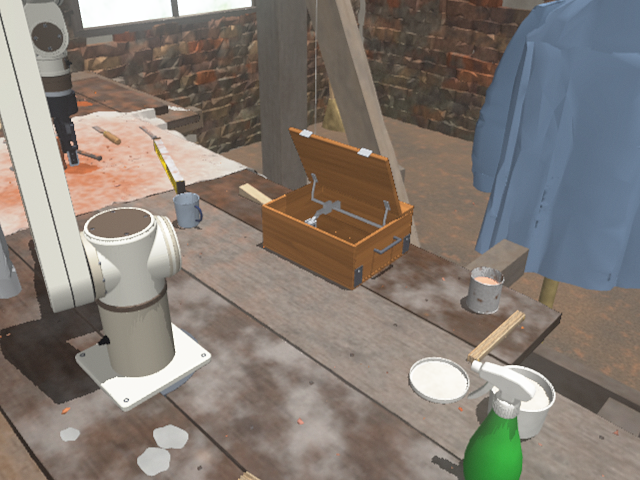

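View pics/top0.png

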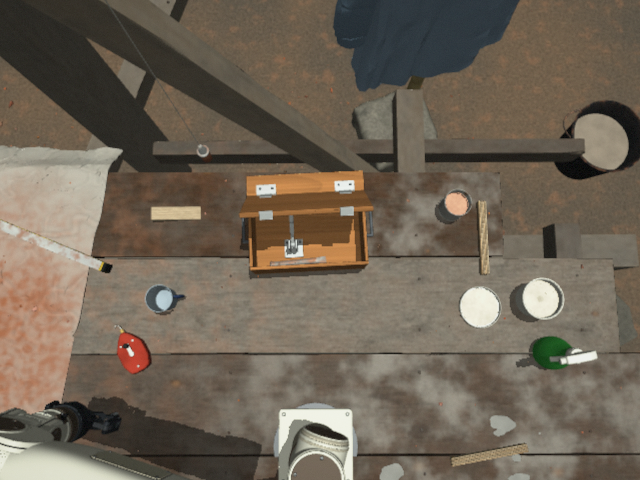

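View pics/wrist0.png

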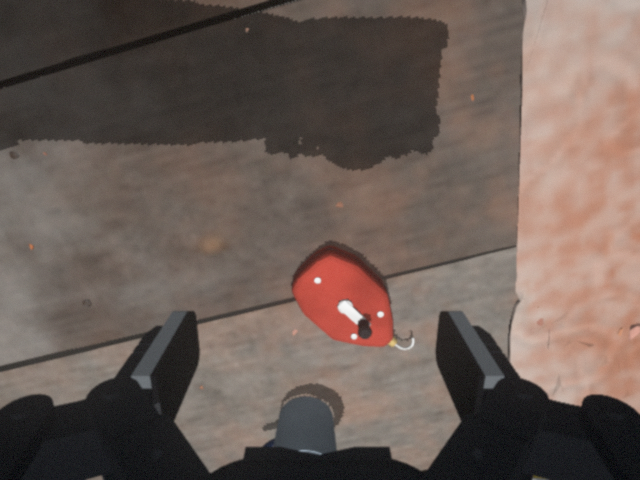

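The scene view shows the chest at about (338,215), its lid open, and the stay with bright bracket near (320,215). The top view shows the chest body at (308,225) and the stay at (293,232), with its bracket at (293,248). I'll zoom in for the pose fit.

```bash
python3 - <<'E'
import cv2
a=cv2.imread('pics/top0.png')[160:285,225:385]; cv2.imwrite('pics/topz.png',cv2.resize(a,None,fx=5,fy=4.8 if 0 else 4.8,interpolation=cv2.INTER_CUBIC))
a=cv2.imread('pics/scene0.png')[115:295,235:435]; cv2.imwrite('pics/scz.png',cv2.resize(a,None,fx=3.2,fy=3.2,interpolation=cv2.INTER_CUBIC))
E
```

```text
(no output)
```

View pics/topz.png

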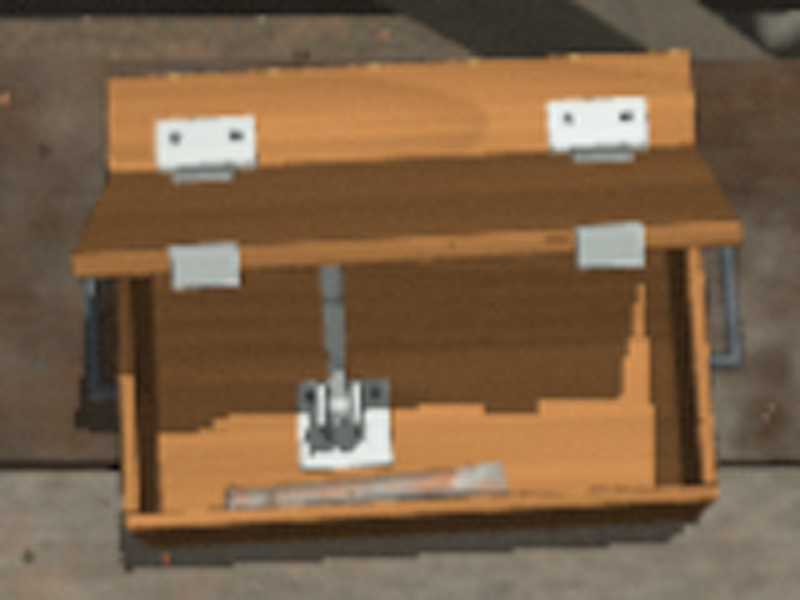

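View pics/scz.png

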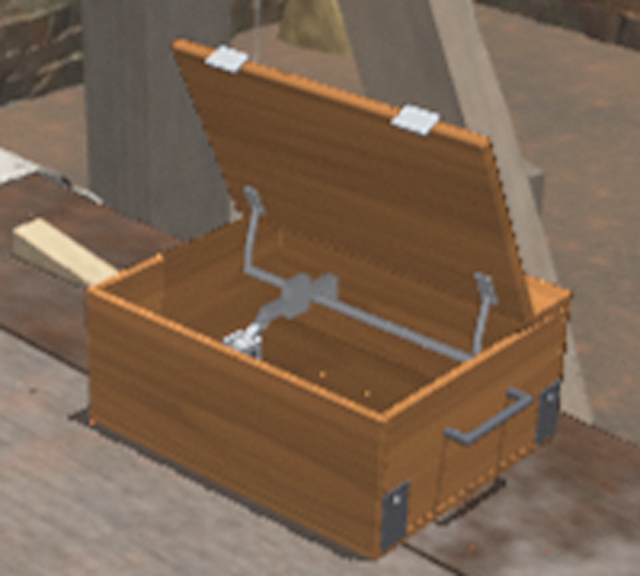

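```bash
cat > fit.py <<'E'
from h import *
from scipy.optimize import least_squares
T=lambda p:[225+p[0]/5,160+p[1]/4.8]
S=lambda p:[235+p[0]/3.2,115+p[1]/3.2]
obs=[('top',(-120,150,120),T((127,523))),('top',(-120,-150,120),T((716,495))),('top',(120,150,132),T((108,78))),('top',(120,-150,132),T((690,52))),
('scene',(-120,150,0),S((90,422))),('scene',(-120,-150,0),S((380,557))),('scene',(-120,-150,120),S((383,418))),('scene',(-120,150,120),S((90,290)))]
lid=[('top',150,T((75,265))),('top',-150,T((740,235))),('scene',150,S((177,43))),('scene',-150,S((490,142)))]
def W(p,P):
    c,s=np.cos(p[2]),np.sin(p[2]); P=np.array(P)/1000
    return np.array([p[0]+c*P[0]-s*P[1],p[1]+s*P[0]+c*P[1],P[2]])
def edge(a,y,off=0): return (65-190*np.cos(a)+off*np.sin(a),y,126+190*np.sin(a)+off*np.cos(a))
def res(p):
    r=[proj(n,W(p,P))[0]-uv for n,P,uv in obs]+[proj(n,W(p,edge(p[3],y,-3)))[0]-uv for n,y,uv in lid]
    return np.concatenate(r)
s=least_squares(res,[0.55,0,0,1.08],loss='soft_l1'); p=s.x
if __name__=='__main__':
    print(p,np.round(res(p).reshape(-1,2),1).tolist())
    np.save('pose.npy',p)
    # tab y from views
    for n,P,uv in [('top',(-20,0,98),T((334,345))),('top',(-55,0,85),T((340,420))),('scene',(10,0,102),S((297,293))),('scene',(-55,0,85),S((243,340)))]:
        yy=least_squares(lambda y:(proj(n,W(p,(P[0],y[0],P[2])))[0]-uv),[0]); print(n,P,yy.x,yy.fun)
    print('tab0',W(p,(10,0,102)))
E
python3 fit.py
```

```text
[0.57720149 0.0191545  0.05046402 1.14421868] [[-0.4, 0.3], [0.9, 0.0], [-0.3, -0.9], [0.4, -1.2], [0.3, -0.9], [-0.8, 2.1], [0.5, 1.6], [-1.4, -0.3], [-0.8, -0.1], [1.2, -0.6], [-0.9, -0.4], [-0.2, 0.6]]
top (-20, 0, 98) [41.66992001] [-0.12716606 -2.52097479]
top (-55, 0, 85) [40.8568248] [-0.20583305 -4.0492754 ]
scene (10, 0, 102) [42.63326004] [-0.43022104  1.04419526]
scene (-55, 0, 85) [42.65406394] [-0.45761713  1.03764682]
tab0 [0.58718876 0.01965893 0.102     ]
```

Chest pose is (0.577, 0.019), yaw 0.05. The lid is at about 1.13 and the tab is at chest y of about +42, where all four readings agree. The task wants the tool slanted 35–45°, but rows only give yaw. So first, in free space, I'll check how the arm behaves at the edge of its reach.

Call:
{"op": "send_rows", "data": {
  "targets": [
    [[0,0,6,0,4],[0,0,12,0,4],[0,0,18,0,4],[1,5,18,0,4],[2.5,10,18,0,4],[4,15,18,0,4],[5,20,18,0,4],[6.5,25,18,0,4],[8,30,18,0,4],[8,30,18,0,4]]
  ]
}}

```text
clock: 2.6
eef_pos: [0.1655, 0.624, 0.4151]
tool_rot: [0.13, 0.991, -0.015, -0.002]
ft_force: [0.8, 0.1, -0.4]
grip_width: 0.04
```

```bash
python3 - <<'E'
from h import *
o=bot.get_obs(); print(o['clock'],o['joint_pos'],o['eef_pos'],R.from_quat(o['tool_rot']).as_matrix()[:,2])
E
```

```text
2.6 [ 1.31148050e+00  7.27484947e-01  1.27538683e+00  2.14942345e+00
 -2.62613388e-05  1.57145275e+00] [0.16553634 0.62395366 0.41512008] [-0.00785192 -0.02970003 -0.99952802]
```

Call:
{"op": "send_rows", "data": {
  "targets": [
    [[0,0,5,0,4],[0,0,10,0,4],[0,0,15,0,4],[0,0,20,0,4],[0,0,20,0,4],[0,0,20,0,4]]
  ]
}}

```text
clock: 3.35
eef_pos: [0.1605, 0.6055, 0.4747]
tool_rot: [0.129, 0.991, 0.031, 0.004]
ft_force: [-0.2, -1.1, -0.2]
grip_width: 0.0402
```

```bash
python3 - <<'E'
from h import *
o=bot.get_obs(); print(o['clock'],o['joint_pos'],o['eef_pos'],R.from_quat(o['tool_rot']).as_matrix()[:,2])
E
```

```text
3.35 [ 1.31170260e+00  6.33374146e-01  1.27430811e+00  2.14884635e+00
 -6.30185065e-06  1.57151999e+00] [0.16047764 0.60545117 0.47466529] [ 0.01610663  0.06074337 -0.99802346]
```

Call:
{"op": "send_rows", "data": {
  "targets": [
    [[0,0,-5,0,4],[0,0,-10,0,4],[0,0,-15,0,4],[0,0,-15,0,4]]
  ]
}}

```text
clock: 3.85
eef_pos: [0.1586, 0.5987, 0.3146]
tool_rot: [0.129, 0.991, 0.019, 0.003]
ft_force: [-0.2, -0.1, -0.4]
grip_width: 0.0402
```

```bash
cat > st.py <<'E'
from h import *
o=bot.get_obs(); z=R.from_quat(o['tool_rot']).as_matrix(); j=o['joint_pos']
print('t',o['clock'],'j',np.round(j,3),'p',np.round(o['eef_pos'],4),'r',round(float(np.hypot(*o['eef_pos'][:2])),4),'tilt fwd',round(float(np.pi/2-(j[1]-j[2]+j[3])),3),'zaxis',np.round(z[:,2],3),'yaxis',np.round(z[:,1],3),'F',np.round(o['ft_force'],1),'w',round(float(o['grip_width']),4))
E
python3 st.py
```

```text
t 3.85 j [1.312 0.447 0.513 1.597 0.    1.572] p [0.1586 0.5987 0.3146] r 0.6193 tilt fwd 0.039 zaxis [ 0.01   0.038 -0.999] yaxis [0.257 0.966 0.039] F [-0.2 -0.1 -0.4] w 0.0402
```

The tilt carries over between calls, because shifts count from the commanded pose the arm actually reached. So working against the joint limits ratchets the slant up. I'll build it high up and inward, in free air.

Call:
{"op": "send_rows", "data": {
  "targets": [
    [[0,0,6,0,4],[0,0,12,0,4],[0,0,18,0,4],[-0.5,-2,23,0,4],[-1,-4,28,0,4],[-2,-7,33,0,4],[-3,-10,37,0,4],[-4,-14,41,0,4],[-5,-18,45,0,4],[-6,-22,48,0,4],[-6,-22,48,0,4],[-6,-22,48,0,4]]
  ]
}}

```text
clock: 5.35
eef_pos: [0.1505, 0.5762, 0.545]
tool_rot: [0.129, 0.988, 0.088, 0.011]
ft_force: [0.6, -0.5, -0.4]
grip_width: 0.0398
```

```bash
python3 st.py
```

```text
t 5.35 j [ 1.315  0.519  1.275  2.149 -0.     1.575] p [0.1505 0.5762 0.545 ] r 0.5955 tilt fwd 0.178 zaxis [ 0.045  0.171 -0.984] yaxis [0.253 0.951 0.177] F [ 0.6 -0.5 -0.4] w 0.0398
```

Call:
{"op": "send_rows", "data": {
  "targets": [
    [[-0.7,-2.6,5.5,0,4],[-1.5,-5.5,10.5,0,4],[-2.4,-9,15.5,0,4],[-3.4,-13,20,0,4],[-4.5,-17,24,0,4],[-4.5,-17,24,0,4]]
  ]
}}

```text
clock: 6.1
eef_pos: [0.1406, 0.5401, 0.6095]
tool_rot: [0.128, 0.981, 0.143, 0.018]
ft_force: [1.4, 0.1, -0.1]
grip_width: 0.0401
```

```bash
python3 st.py
```

```text
t 6.1 j [ 1.316  0.407  1.275  2.149 -0.     1.576] p [0.1406 0.5401 0.6095] r 0.5581 tilt fwd 0.29 zaxis [ 0.072  0.277 -0.958] yaxis [0.246 0.926 0.286] F [ 1.4  0.1 -0.1] w 0.0401
```

Call:
{"op": "send_rows", "data": {
  "targets": [
    [[-5,-20,40,0,4],[-5,-20,40,0,4],[-5,-20,40,0,4],[-5,-20,40,0,4]]
  ]
}}

```text
clock: 6.6
eef_pos: [0.1313, 0.5003, 0.665]
tool_rot: [0.127, 0.972, 0.194, 0.025]
ft_force: [-0.1, 0.4, -0.2]
grip_width: 0.0399
```

```bash
python3 st.py
```

```text
t 6.6 j [1.314 0.304 1.275 2.149 0.    1.574] p [0.1313 0.5003 0.665 ] r 0.5172 tilt fwd 0.393 zaxis [ 0.097  0.371 -0.924] yaxis [0.238 0.893 0.383] F [-0.1  0.4 -0.2] w 0.0399
```

Call:
{"op": "send_rows", "data": {
  "targets": [
    [[-5,-20,40,0,4],[-5,-20,40,0,4],[-5,-20,40,0,4]]
  ]
}}

```text
clock: 6.98
eef_pos: [0.1217, 0.4605, 0.7104]
tool_rot: [0.126, 0.963, 0.238, 0.03]
ft_force: [0.7, 0.9, -0.4]
grip_width: 0.0404
```

Call:
{"op": "send_rows", "data": {
  "targets": [
    [[-5,-20,40,0,4],[-5,-20,40,0,4],[-5,-20,40,0,4]]
  ]
}}

```text
clock: 7.35
eef_pos: [0.1116, 0.4191, 0.7501]
tool_rot: [0.124, 0.951, 0.28, 0.036]
ft_force: [0.1, -0.6, -1.1]
grip_width: 0.0401
```

Call:
{"op": "send_rows", "data": {
  "targets": [
    [[-5,-20,30,0,4],[-5,-20,30,0,4],[-5,-20,30,0,4]]
  ]
}}

```text
clock: 7.72
eef_pos: [0.1004, 0.3738, 0.7864]
tool_rot: [0.123, 0.938, 0.321, 0.042]
ft_force: [-0.7, -0.9, 0.4]
grip_width: 0.0402
```

```bash
python3 st.py
```

```text
t 7.725 j [1.305 0.037 1.275 2.149 0.004 1.567] p [0.1004 0.3738 0.7864] r 0.387 tilt fwd 0.66 zaxis [ 0.157  0.593 -0.79 ] yaxis [0.203 0.763 0.613] F [-0.7 -0.9  0.4] w 0.0402
```

The slant is 38° now, but the jaws open in the slant plane and I need them along chest y. A yaw can't change that once the tool is tilted. So I'll lower, yaw half a turn, ratchet back to vertical, yaw a quarter, then tilt again.

Call:
{"op": "send_rows", "data": {
  "targets": [
    [[0,1,-6,0,4],[0,2,-12,0,4],[0,3,-18,0,4],[0,4,-24,0.1,4],[0,4,-30,0.28,4],[0,4,-36,0.46,4],[0,4,-42,0.64,4],[0,4,-44,0.82,4],[0,4,-44,1.0,4],[0,4,-44,1.18,4],[0,4,-44,1.36,4],[0,4,-44,1.54,4]]
  ]
}}

```text
clock: 9.22
eef_pos: [0.1022, 0.4159, 0.3455]
tool_rot: [-0.567, 0.758, 0.259, -0.193]
ft_force: [0.6, 0.1, -0.1]
grip_width: 0.0399
```

```bash
python3 st.py
```

```text
t 9.225 j [ 0.914  0.197  0.072  1.717  0.606 -0.457] p [0.1022 0.4159 0.3455] r 0.4283 tilt fwd -0.271 zaxis [-0.586  0.173 -0.792] yaxis [-0.76   0.222  0.611] F [ 0.6  0.1 -0.1] w 0.0399
```

Call:
{"op": "send_rows", "data": {
  "targets": [
    [[0,0,0,0.18,4],[0,0,0,0.36,4],[0,0,0,0.54,4],[0,0,0,0.72,4],[0,0,0,0.9,4],[0,0,0,1.08,4],[0,0,0,1.26,4],[0,0,0,1.44,4],[0,0,0,1.6,4]]
  ]
}}

```text
clock: 10.35
eef_pos: [0.0972, 0.4019, 0.3192]
tool_rot: [0.943, -0.121, -0.039, 0.308]
ft_force: [-0.1, 0.9, -0.7]
grip_width: 0.0402
```

```bash
python3 st.py
```

```text
t 10.35 j [ 1.328  0.558  0.504  2.148  0.007 -1.56 ] p [0.0972 0.4019 0.3192] r 0.4135 tilt fwd -0.631 zaxis [-0.149 -0.571 -0.808] yaxis [-0.205 -0.781  0.59 ] F [-0.1  0.9 -0.7] w 0.0402
```

Call:
{"op": "send_rows", "data": {
  "targets": [
    [[0,0,30,0,4],[0,0,30,0,4],[0,0,30,0,4],[0,0,30,0,4]]
  ]
}}

```text
clock: 10.85
eef_pos: [0.0814, 0.3414, 0.3668]
tool_rot: [0.95, -0.125, -0.038, 0.285]
ft_force: [-0.2, 0.1, -0.5]
grip_width: 0.0397
```

```bash
python3 st.py
```

```text
t 10.85 j [ 1.328  0.379  0.373  2.148  0.011 -1.555] p [0.0814 0.3414 0.3668] r 0.351 tilt fwd -0.583 zaxis [-0.143 -0.532 -0.835] yaxis [-0.216 -0.806  0.551] F [-0.2  0.1 -0.5] w 0.0397
```

Call:
{"op": "send_rows", "data": {
  "targets": [
    [[6,24,30,0,4],[6,24,30,0,4],[6,24,30,0,4],[6,24,30,0,4],[6,24,30,0,4],[6,24,30,0,4]]
  ]
}}

```text
clock: 11.6
eef_pos: [0.0959, 0.4045, 0.3544]
tool_rot: [0.957, -0.126, -0.035, 0.26]
ft_force: [0.5, -0.2, 0.4]
grip_width: 0.0402
```

```bash
python3 st.py
```

```text
t 11.6 j [ 1.329  0.486  0.533  2.149  0.012 -1.553] p [0.0959 0.4045 0.3544] r 0.4157 tilt fwd -0.531 zaxis [-0.133 -0.489 -0.862] yaxis [-0.224 -0.833  0.506] F [ 0.5 -0.2  0.4] w 0.0402
```

Call:
{"op": "send_rows", "data": {
  "targets": [
    [[1.4,5.8,-4,0,4],[2.8,11.5,-8,0,4],[4.2,17,-13,0,4],[5.3,21.7,-18,0,4],[5.3,21.7,-12,0,4],[5.3,21.7,-6,0,4],[5.3,21.7,0,0,4],[5.3,21.7,10,0,4],[5.3,21.7,20,0,4],[5.3,21.7,20,0,4]]
  ]
}}

```text
clock: 12.85
eef_pos: [0.1198, 0.5062, 0.3143]
tool_rot: [0.965, -0.128, -0.031, 0.226]
ft_force: [0.8, -0.3, 0.7]
grip_width: 0.0397
```

```bash
python3 st.py
```

```text
t 12.85 j [ 1.331  0.685  0.805  2.15   0.013 -1.551] p [0.1198 0.5062 0.3143] r 0.5202 tilt fwd -0.46 zaxis [-0.118 -0.428 -0.896] yaxis [-0.232 -0.865  0.444] F [ 0.8 -0.3  0.7] w 0.0397
```

Call:
{"op": "send_rows", "data": {
  "targets": [
    [[1.4,6,-5,0,4],[2.9,12,-10,0,4],[4.5,19,-14,0,4],[12,50,10,0,4],[12,50,30,0,4],[12,50,40,0,4],[12,50,40,0,4],[12,50,40,0,4]]
  ]
}}

```text
clock: 13.85
eef_pos: [0.1407, 0.6005, 0.2444]
tool_rot: [0.971, -0.129, -0.029, 0.198]
ft_force: [-0.4, -0.2, 0.2]
grip_width: 0.0399
```

```bash
python3 st.py
```

```text
t 13.85 j [ 1.333  0.918  1.093  2.15   0.015 -1.548] p [0.1407 0.6005 0.2444] r 0.6167 tilt fwd -0.404 zaxis [-0.107 -0.378 -0.92 ] yaxis [-0.239 -0.888  0.393] F [-0.4 -0.2  0.2] w 0.0399
```

Call:
{"op": "send_rows", "data": {
  "targets": [
    [[12,50,20,0,4],[12,50,40,0,4],[12,50,40,0,4],[12,50,40,0,4],[12,50,40,0,4]]
  ]
}}

```text
clock: 14.48
eef_pos: [0.1449, 0.6228, 0.2478]
tool_rot: [0.976, -0.13, -0.026, 0.172]
ft_force: [-0.4, 0.1, -0.4]
grip_width: 0.0397
```

Call:
{"op": "send_rows", "data": {
  "targets": [
    [[5,20,40,0,4],[5,20,40,0,4],[5,20,40,0,4]]
  ]
}}

```text
clock: 14.85
eef_pos: [0.1399, 0.6021, 0.3091]
tool_rot: [0.981, -0.131, -0.023, 0.142]
ft_force: [-0.6, 0.9, -0.6]
grip_width: 0.0399
```

```bash
python3 st.py
```

```text
t 14.85 j [ 1.335  0.819  1.11   2.149  0.016 -1.545] p [0.1399 0.6021 0.3091] r 0.6181 tilt fwd -0.288 zaxis [-0.082 -0.272 -0.959] yaxis [-0.25  -0.926  0.284] F [-0.6  0.9 -0.6] w 0.0399
```

Call:
{"op": "send_rows", "data": {
  "targets": [
    [[7,28,50,0,4],[7,28,50,0,4],[7,28,50,0,4]]
  ]
}}

```text
clock: 15.22
eef_pos: [0.1372, 0.5912, 0.3527]
tool_rot: [0.985, -0.131, -0.02, 0.111]
ft_force: [0.4, 0.1, -0.4]
grip_width: 0.0402
```

Call:
{"op": "send_rows", "data": {
  "targets": [
    [[7,28,60,0,4],[7,28,60,0,4],[7,28,60,0,4]]
  ]
}}

```text
clock: 15.6
eef_pos: [0.1335, 0.5767, 0.3952]
tool_rot: [0.988, -0.132, -0.017, 0.081]
ft_force: [-0.0, 0.2, 0.5]
grip_width: 0.04
```

Call:
{"op": "send_rows", "data": {
  "targets": [
    [[5,20,60,0,4],[5,20,60,0,4],[5,20,60,0,4]]
  ]
}}

```text
clock: 15.98
eef_pos: [0.1278, 0.5549, 0.439]
tool_rot: [0.99, -0.133, -0.014, 0.051]
ft_force: [1.1, -0.2, 0.1]
grip_width: 0.0404
```

```bash
python3 st.py
```

```text
t 15.975 j [ 1.335  0.571  1.046  2.149  0.018 -1.541] p [0.1278 0.5549 0.439 ] r 0.5694 tilt fwd -0.103 zaxis [-0.041 -0.096 -0.994] yaxis [-0.261 -0.96   0.104] F [ 1.1 -0.2  0.1] w 0.0404
```

Call:
{"op": "send_rows", "data": {
  "targets": [
    [[5,20,60,0,4],[5,20,60,0,4],[5,20,60,0,4]]
  ]
}}

```text
clock: 16.35
eef_pos: [0.1238, 0.5408, 0.474]
tool_rot: [0.991, -0.133, -0.011, 0.02]
ft_force: [0.2, -0.4, 1.1]
grip_width: 0.04
```

Call:
{"op": "send_rows", "data": {
  "targets": [
    [[5,20,60,0,4],[5,20,60,0,4],[5,20,60,0,4]]
  ]
}}

```text
clock: 16.73
eef_pos: [0.1212, 0.5324, 0.5046]
tool_rot: [0.991, -0.133, -0.008, -0.01]
ft_force: [-0.4, 0.2, -0.4]
grip_width: 0.0399
```

```bash
python3 st.py
```

```text
t 16.725 j [ 1.337  0.46   1.058  2.149  0.019 -1.537] p [0.1212 0.5324 0.5046] r 0.546 tilt fwd 0.019 zaxis [-0.014  0.023 -1.   ] yaxis [-0.264 -0.964 -0.018] F [-0.4  0.2 -0.4] w 0.0399
```

Call:
{"op": "send_rows", "data": {
  "targets": [
    [[1,-2,-5,-0.1,4],[3,-5,-10,-0.28,4],[6,-9,-10,-0.46,4],[9,-13,-10,-0.64,4],[12,-17,-10,-0.82,4],[15,-21,-10,-1.0,4],[18,-25,-10,-1.18,4],[21,-29,-10,-1.36,4],[24,-33,-10,-1.54,4],[27,-37,-10,-1.72,4],[29,-40,-10,-1.9,4],[31,-43,-10,-2.08,4]]
  ]
}}

```text
clock: 18.23
eef_pos: [0.4316, 0.1013, 0.4031]
tool_rot: [-0.384, 0.923, -0.004, 0.012]
ft_force: [0.8, 0.5, 0.1]
grip_width: 0.0401
```

```bash
python3 st.py
```

```text
t 18.225 j [ 0.233  0.101  0.277  1.723 -0.004 -0.554] p [0.4316 0.1013 0.4031] r 0.4433 tilt fwd 0.024 zaxis [ 0.024  0.002 -1.   ] yaxis [-0.708  0.706 -0.016] F [0.8 0.5 0.1] w 0.0401
```

Call:
{"op": "send_rows", "data": {
  "targets": [
    [[0,-3,2,-0.18,4],[1,-6,4,-0.36,4],[2,-8,8,-0.54,4],[4,-8,12,-0.72,4],[10,-7.8,20,-0.736,4],[30,-6.5,60,-0.736,4],[30,-6.5,60,-0.736,4],[30,-6.5,60,-0.736,4]]
  ]
}}

```text
clock: 19.23
eef_pos: [0.5186, 0.0235, 0.5415]
tool_rot: [-0.029, 0.999, -0.007, 0.04]
ft_force: [0.3, 0.6, -0.2]
grip_width: 0.0401
```

```bash
python3 st.py
```

```text
t 19.225 j [ 0.055  0.378  1.037  2.149 -0.017 -0.004] p [0.5186 0.0235 0.5415] r 0.5192 tilt fwd 0.08 zaxis [ 0.081 -0.012 -0.997] yaxis [-0.058  0.998 -0.017] F [ 0.3  0.6 -0.2] w 0.0401
```

Good: the jaws are tangential now and the tilt is building. I'll keep ratcheting.

Call:
{"op": "send_rows", "data": {
  "targets": [
    [[10,0.5,60,0,4],[10,0.5,60,0,4],[10,0.5,60,0,4]]
  ]
}}

```text
clock: 19.6
eef_pos: [0.5003, 0.0211, 0.5749]
tool_rot: [-0.029, 0.997, -0.007, 0.074]
ft_force: [1.1, -0.9, -0.1]
grip_width: 0.0403
```

Call:
{"op": "send_rows", "data": {
  "targets": [
    [[0,0,60,0,4],[0,0,60,0,4],[0,0,60,0,4]]
  ]
}}

```text
clock: 19.98
eef_pos: [0.4668, 0.018, 0.6074]
tool_rot: [-0.03, 0.994, -0.006, 0.104]
ft_force: [0.3, 1.0, -0.8]
grip_width: 0.0401
```

```bash
python3 st.py
```

```text
t 19.975 j [ 0.049  0.23   1.017  2.149 -0.017 -0.012] p [0.4668 0.018  0.6074] r 0.4671 tilt fwd 0.208 zaxis [ 0.207 -0.007 -0.978] yaxis [-0.058  0.998 -0.019] F [ 0.3  1.  -0.8] w 0.0401
```

Call:
{"op": "send_rows", "data": {
  "targets": [
    [[40,1,50,0,4],[40,1,50,0,4],[40,1,50,0,4],[40,1,50,0,4]]
  ]
}}

```text
clock: 20.48
eef_pos: [0.5474, 0.0177, 0.6037]
tool_rot: [-0.03, 0.991, -0.006, 0.132]
ft_force: [0.2, 0.1, -0.0]
grip_width: 0.0399
```

Call:
{"op": "send_rows", "data": {
  "targets": [
    [[10,0.5,60,0,4],[10,0.5,60,0,4],[10,0.5,60,0,4]]
  ]
}}

```text
clock: 20.85
eef_pos: [0.5252, 0.0162, 0.6385]
tool_rot: [-0.03, 0.986, -0.006, 0.165]
ft_force: [-0.2, -0.9, 0.0]
grip_width: 0.0401
```

Call:
{"op": "send_rows", "data": {
  "targets": [
    [[0,0,60,0,4],[0,0,60,0,4],[0,0,60,0,4]]
  ]
}}

```text
clock: 21.22
eef_pos: [0.4892, 0.0138, 0.6715]
tool_rot: [-0.03, 0.981, -0.006, 0.193]
ft_force: [1.0, -0.3, -0.3]
grip_width: 0.0399
```

```bash
python3 st.py
```

```text
t 21.225 j [ 0.038  0.246  1.214  2.149 -0.015 -0.026] p [0.4892 0.0138 0.6715] r 0.4894 tilt fwd 0.389 zaxis [ 0.38  -0.001 -0.925] yaxis [-0.056  0.998 -0.024] F [ 1.  -0.3 -0.3] w 0.0399
```

Call:
{"op": "send_rows", "data": {
  "targets": [
    [[15,0.5,60,0,4],[15,0.5,60,0,4],[15,0.5,60,0,4]]
  ]
}}

```text
clock: 21.6
eef_pos: [0.4938, 0.013, 0.6909]
tool_rot: [-0.03, 0.975, -0.006, 0.22]
ft_force: [0.6, -0.4, -0.4]
grip_width: 0.0402
```

Call:
{"op": "send_rows", "data": {
  "targets": [
    [[0,0,60,0,4],[0,0,60,0,4],[0,0,60,0,4]]
  ]
}}

```text
clock: 21.98
eef_pos: [0.4628, 0.0111, 0.7233]
tool_rot: [-0.03, 0.967, -0.006, 0.253]
ft_force: [-0.9, 0.2, 0.2]
grip_width: 0.04
```

Call:
{"op": "send_rows", "data": {
  "targets": [
    [[0,0,60,0,4],[0,0,60,0,4],[0,0,60,0,4]]
  ]
}}

```text
clock: 22.35
eef_pos: [0.4342, 0.0095, 0.7493]
tool_rot: [-0.03, 0.959, -0.007, 0.281]
ft_force: [-0.7, 0.3, 0.5]
grip_width: 0.0401
```

```bash
python3 st.py
```

```text
t 22.35 j [ 0.031  0.127  1.275  2.149 -0.013 -0.035] p [0.4342 0.0095 0.7493] r 0.4343 tilt fwd 0.57 zaxis [ 0.539  0.004 -0.842] yaxis [-0.053  0.998 -0.029] F [-0.7  0.3  0.5] w 0.0401
```

Call:
{"op": "send_rows", "data": {
  "targets": [
    [[-20,0,60,0,4],[-20,0,60,0,4],[-20,0,60,0,4]]
  ]
}}

```text
clock: 22.72
eef_pos: [0.395, 0.0081, 0.7803]
tool_rot: [-0.03, 0.948, -0.007, 0.317]
ft_force: [0.5, -0.6, 0.3]
grip_width: 0.0403
```

```bash
python3 st.py; python3 - <<'E'
from fit import *
o=bot.get_obs(); z=R.from_quat(o['tool_rot']).as_matrix()
p=np.load('pose.npy'); tab=W(p,(10,42,102)); print('tab',tab); print(z)
print('TCP-tab cm',(tab-o['eef_pos'])*100)
E
```

```text
t 22.725 j [ 0.03   0.052  1.275  2.149 -0.012 -0.037] p [0.395  0.0081 0.7803] r 0.3951 tilt fwd 0.645 zaxis [ 0.601  0.006 -0.799] yaxis [-0.052  0.998 -0.031] F [ 0.5 -0.6  0.3] w 0.0403
tab [0.58507017 0.06160546 0.102     ]
[[-0.79768252 -0.05171173  0.60085647]
 [-0.06021779  0.99816746  0.00596197]
 [-0.60006367 -0.03142649 -0.7993347 ]]
TCP-tab cm [ 19.00641899   5.34801682 -67.83410079]
```

Call:
{"op": "send_rows", "data": {
  "targets": [
    [[0,1,-5,0,5],[1,2,-11,0,5],[2,3,-17,0,5],[3,4,-23,0,5],[4,5,-29,0,5],[5,5.2,-35,0,5],[6,5.2,-41,0,5],[7,5.2,-47,0,5],[7.8,5.2,-52,0,5],[7.8,5.2,-52,0,5],[7.8,5.2,-52,0,5]]
  ]
}}

```text
clock: 24.1
eef_pos: [0.472, 0.0597, 0.2553]
tool_rot: [-0.03, 0.95, -0.007, 0.312]
ft_force: [-0.5, -0.2, 0.6]
grip_width: 0.0502
```

```bash
python3 st.py; python3 - <<'E'
from fit import *
o=bot.get_obs(); z=R.from_quat(o['tool_rot']).as_matrix()
p=np.load('pose.npy')
snap('wrist','w1.png')
c,k=K('wrist'); M=np.eye(4); M[:3,:3]=z; M[:3,3]=o['eef_pos']; C=np.linalg.inv(M@c['T_tool_cam'])
for P in [(10,42,102),(10,42,116),(-55,42,85),(54,42,90),(42,42,87)]:
    q=C@np.array([*W(p,P),1]); q=k@q[:3]; print(P,q[:2]/q[2])
E
```

```text
t 24.1 j [ 0.197 -0.265 -0.637  0.572 -0.112  0.098] p [0.472  0.0597 0.2553] r 0.4757 tilt fwd 0.626 zaxis [ 0.593  0.005 -0.805] yaxis [-0.052  0.998 -0.032] F [-0.5 -0.2  0.6] w 0.0502
(10, 42, 102) [317.77919669 193.69595014]
(10, 42, 116) [317.22151475 207.19479077]
(-55, 42, 85) [318.8589745  117.33220629]
(54, 42, 90) [318.02513424 214.11452322]
(42, 42, 87) [318.1834879  203.50238532]
```

View pics/w1.png

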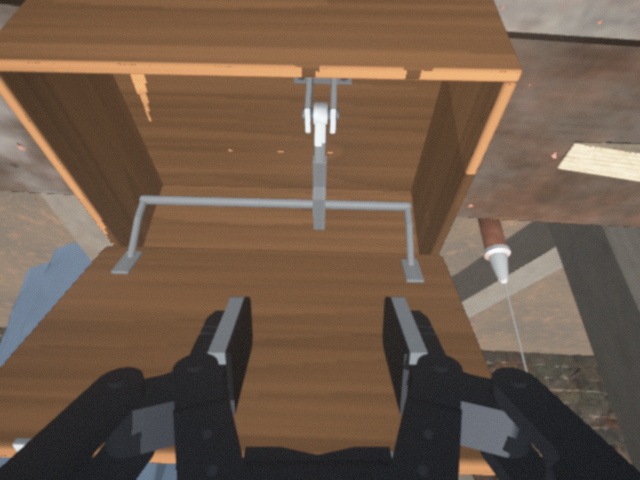

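The wrist view shows the stay bar edge-on at column 319, rows 150–228, with its pivot at (320,118). That matches the prediction for chest y = +42 (column 318) to within a millimetre. Moving in along the slant.

Call:
{"op": "send_rows", "data": {
  "targets": [
    [[2.5,0,-3.4,0,5],[5,0.1,-6.8,0,5],[7.5,0.1,-10.2,0,5],[9.5,0.2,-12.9,0,5],[11,0.2,-14.9,0,5],[12.1,0.2,-16.4,0,5],[12.1,0.2,-16.4,0,5],[12.1,0.2,-16.4,0,5]]
  ]
}}

```text
clock: 25.15
eef_pos: [0.596, 0.0624, 0.0972]
tool_rot: [-0.029, 0.948, -0.007, 0.317]
ft_force: [0.1, 0.1, -0.1]
grip_width: 0.05
```

```bash
python3 st.py; python3 - <<'E'
from h import *
snap('wrist','w2.png')
E
```

```text
t 25.15 j [ 0.145  0.219 -0.679  0.032 -0.081  0.056] p [0.596  0.0624 0.0972] r 0.5993 tilt fwd 0.64 zaxis [ 0.601  0.006 -0.799] yaxis [-0.052  0.998 -0.031] F [ 0.1  0.1 -0.1] w 0.05
```

View pics/w2.png

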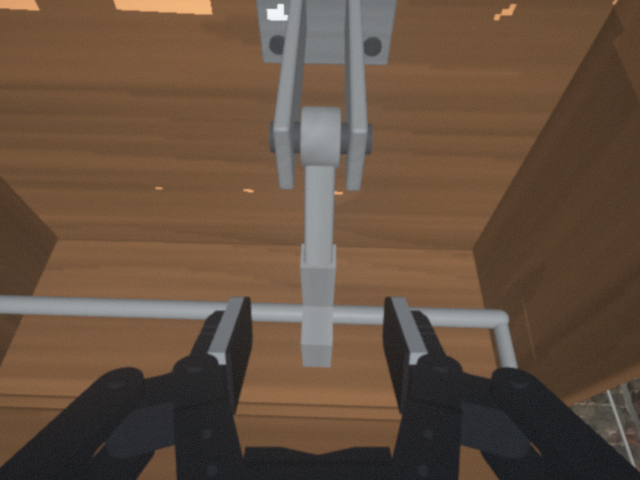

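The tab (column 319, rows 245–365) sits centred between the fingers. I'll seat 5 mm deeper and close.

Call:
{"op": "send_rows", "data": {
  "targets": [
    [[0,0,-0.5,0,5],[0,0,-0.5,0,0.5],[0,0,-0.5,0,0.5],[0,0,-0.5,0,0.5],[0,0,-0.5,0,0.5],[0,0,-0.5,0,0.5]]
  ]
}}

```text
clock: 25.95
eef_pos: [0.5948, 0.0623, 0.0906]
tool_rot: [-0.029, 0.948, -0.006, 0.316]
ft_force: [-4.6, -1.3, 5.1]
grip_width: 0.0089
```

Gripped, with the opening stopped at about 9–10 mm. Lifting along the tab's arc.

Call:
{"op": "send_rows", "data": {
  "targets": [
    [[-0.15,0,0.4,0,0.5],[-0.3,0,0.8,0,0.5],[-0.5,0,1.2,0,0.5],[-0.75,0,1.55,0,0.5],[-0.75,0,1.6,0,0.5],[-0.75,0,1.6,0,0.5]]
  ]
}}

```text
clock: 26.7
eef_pos: [0.5865, 0.0619, 0.1058]
tool_rot: [-0.03, 0.949, -0.007, 0.315]
ft_force: [-0.2, -1.6, -7.0]
grip_width: 0.0092
```

```bash
python3 st.py; python3 - <<'E'
from h import *
snap('wrist','w3.png'); a=snap('scene','s3.png')
cv2.imwrite('pics/s3z.png',cv2.resize(a[115:295,235:435,::-1],None,fx=3.2,fy=3.2,interpolation=cv2.INTER_CUBIC))
E
```

```text
t 26.7 j [ 0.148  0.187 -0.686  0.062 -0.083  0.058] p [0.5865 0.0619 0.1058] r 0.5897 tilt fwd 0.636 zaxis [ 0.598  0.005 -0.802] yaxis [-0.052  0.998 -0.032] F [-0.2 -1.6 -7. ] w 0.0092
```

View pics/w3.png

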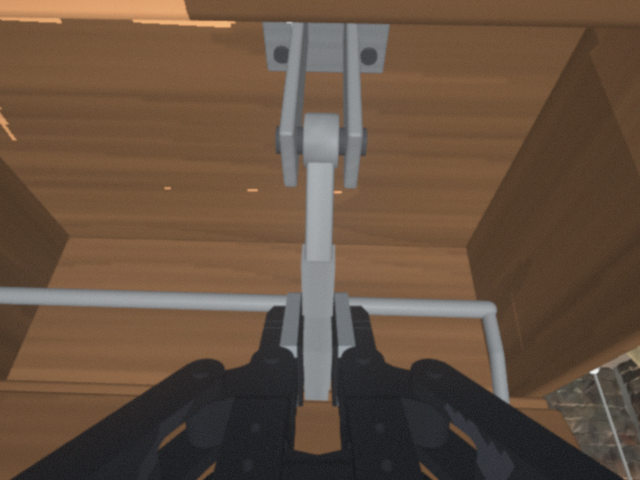

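View pics/s3z.png

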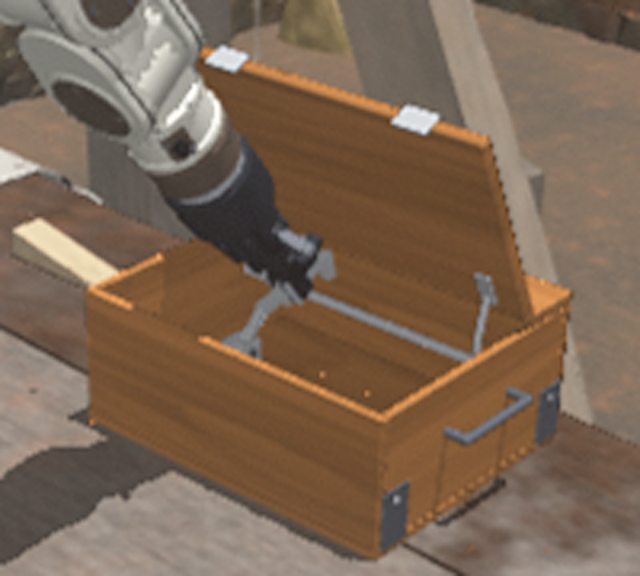

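The stay is up: the wrist view shows the tab raised, and the scene view shows the hook above the rod at about (325,262) in the crop. Release, retreat along the slant, then work out the lid path.

Call:
{"op": "send_rows", "data": {
  "targets": [
    [[0,0,0,0,3],[0,0,0,0,3],[0,0,0,0,3],[-2,0,2.7,0,3],[-5,0,6.7,0,3],[-8,0,10.7,0,3],[-11,0,14.7,0,3],[-14,0,18.7,0,3],[-14,-2,24,0,0],[-14,-4,29,0,0]]
  ]
}}

```text
clock: 28.05
eef_pos: [0.4469, 0.0222, 0.3995]
tool_rot: [-0.03, 0.948, -0.006, 0.317]
ft_force: [0.9, -0.7, 0.4]
grip_width: -0.0002
```

```bash
python3 st.py; cat > path.py <<'E'
from fit import *
o=bot.get_obs(); p=np.load('pose.npy'); s=168
def tcp(a,g=0,up=0):
    d=np.array([-np.cos(a),np.sin(a)]); n=np.array([np.sin(a),np.cos(a)])
    q=np.array([65,126])+s*d+(6+g)*n+np.array([8.8,6.6])+up*np.array([-.6,.8])
    return W(p,(q[0],0,q[1]))
if __name__=='__main__':
    e=o['eef_pos']
    for l,t in [('above',tcp(1.14,22,90)),('behind',tcp(1.14,18,0))]: print(l,np.round(t,4),np.round((t-e)*100,1))
    b=tcp(1.14,18,0)
    for a in np.arange(1.1,-.01,-.1): print(round(a,2),np.round((tcp(a)-b)*100,1))
E
python3 path.py; python3 - <<'E'
from h import *
a=snap('scene','s4.png'); cv2.imwrite('pics/s4z.png',cv2.resize(a[115:295,235:435,::-1],None,fx=3.2,fy=3.2,interpolation=cv2.INTER_CUBIC))
E
```

```text
t 28.05 j [ 0.076 -0.388 -0.343  0.971 -0.039 -0.001] p [0.4469 0.0222 0.3995] r 0.4474 tilt fwd 0.645 zaxis [ 0.602  0.007 -0.799] yaxis [-0.054  0.998 -0.032] F [ 0.9 -0.7  0.4] w -0.0002
above [0.5523 0.0179 0.3689] [10.5 -0.4 -3.1]
behind [0.6026 0.0204 0.2953] [ 15.6  -0.2 -10.4]
1.1 [-2.2 -0.1 -1. ]
1.0 [-3.7 -0.2 -1.8]
0.9 [-5.1 -0.3 -2.7]
0.8 [-6.4 -0.3 -3.8]
0.7 [-7.6 -0.4 -5. ]
0.6 [-8.7 -0.4 -6.3]
0.5 [-9.6 -0.5 -7.7]
0.4 [-10.4  -0.5  -9.2]
0.3 [-11.   -0.6 -10.7]
0.2 [-11.5  -0.6 -12.3]
0.1 [-11.8  -0.6 -14. ]
-0.0 [-11.9  -0.6 -15.7]
```

View pics/s4z.png

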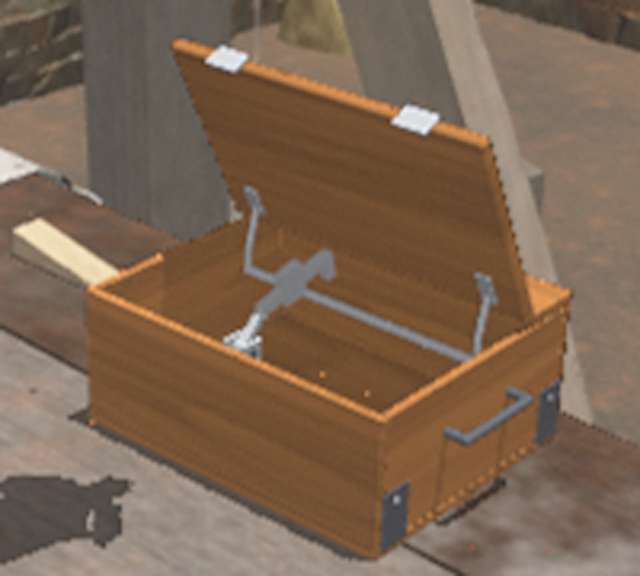

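The stay stays up by itself with its hook clear above the rod. Now over the lid's free edge and down behind it.

Call:
{"op": "send_rows", "data": {
  "targets": [
    [[4,0,1,0,0],[8,-0.2,1,0,0],[11.5,-0.4,0,0,0],[13,-0.3,-3,0,0],[14.5,-0.2,-6.5,0,0],[15.7,-0.2,-10.2,0,0],[15.7,-0.2,-10.2,0,0],[15.7,-0.2,-10.2,0,0]]
  ]
}}

```text
clock: 29.1
eef_pos: [0.605, 0.0203, 0.2963]
tool_rot: [-0.03, 0.948, -0.007, 0.317]
ft_force: [0.6, 0.8, 0.8]
grip_width: -0.0002
```

```bash
python3 st.py; python3 - <<'E'
from h import *
a=snap('scene','s5.png'); cv2.imwrite('pics/s5z.png',cv2.resize(a[85:295,215:435,::-1],None,fx=2.8,fy=2.8,interpolation=cv2.INTER_CUBIC))
E
```

```text
t 29.1 j [ 0.044 -0.025 -0.341  0.611 -0.02  -0.025] p [0.605  0.0203 0.2963] r 0.6054 tilt fwd 0.645 zaxis [ 0.601  0.006 -0.799] yaxis [-0.052  0.998 -0.031] F [0.6 0.8 0.8] w -0.0002
```

View pics/s5z.png

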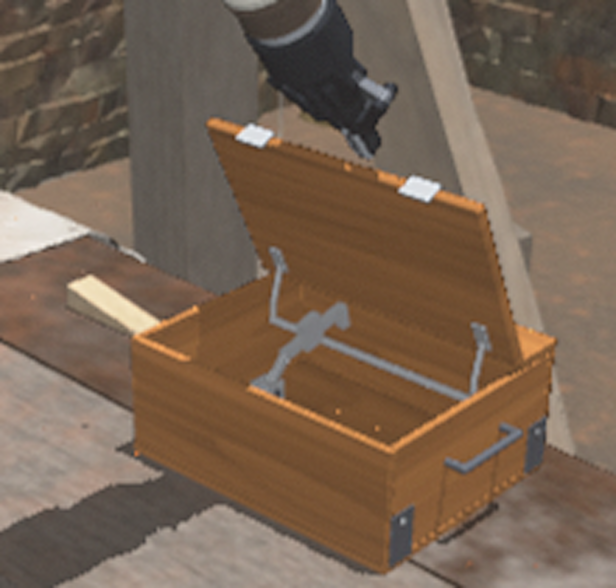

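The fingertip is behind the lid's edge, at about (370,165) in the crop. I'll pull gently along the lid's arc, starting with about half of it.

Call:
{"op": "send_rows", "data": {
  "targets": [
    [[-0.8,0,-0.4,0,0],[-1.6,-0.1,-0.8,0,0],[-2.4,-0.1,-1.1,0,0],[-3.2,-0.2,-1.5,0,0],[-4,-0.2,-2,0,0],[-4.7,-0.2,-2.4,0,0],[-5.4,-0.3,-2.9,0,0],[-6,-0.3,-3.4,0,0],[-6.7,-0.3,-4,0,0],[-7.3,-0.4,-4.6,0,0],[-7.9,-0.4,-5.2,0,0],[-8.4,-0.4,-5.8,0,0]]
  ]
}}

```text
clock: 30.65
eef_pos: [0.52, 0.016, 0.2359]
tool_rot: [-0.029, 0.948, -0.007, 0.315]
ft_force: [1.4, 0.3, 0.4]
grip_width: -0.0003
```

```bash
python3 st.py; python3 - <<'E'
from h import *
a=snap('scene','s6.png'); cv2.imwrite('pics/s6z.png',cv2.resize(a[85:295,215:435,::-1],None,fx=2.8,fy=2.8,interpolation=cv2.INTER_CUBIC))
E
```

```text
t 30.65 j [ 0.042 -0.154 -0.618  0.465 -0.02  -0.026] p [0.52   0.016  0.2359] r 0.5202 tilt fwd 0.642 zaxis [ 0.599  0.005 -0.801] yaxis [-0.051  0.998 -0.032] F [1.4 0.3 0.4] w -0.0003
```

View pics/s6z.png

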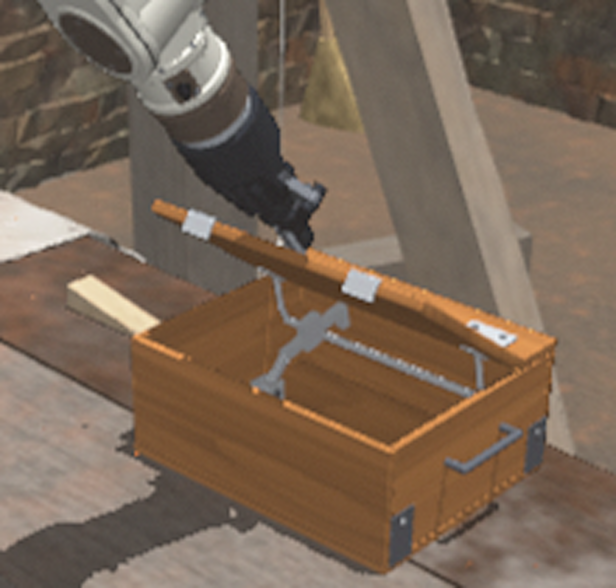

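The lid is past the hook angle, at about 0.6, with low force and the stay still up. Continuing at the same pace, slowing toward shut.

Call:
{"op": "send_rows", "data": {
  "targets": [
    [[-0.5,0,-0.7,0,0],[-1,0,-1.3,0,0],[-1.4,0,-1.9,0,0],[-1.8,0,-2.6,0,0],[-2.1,0,-3.3,0,0],[-2.4,-0.1,-4,0,0],[-2.7,-0.1,-4.7,0,0],[-2.9,-0.1,-5.4,0,0],[-3.1,-0.1,-6.1,0,0],[-3.3,-0.1,-6.8,0,0],[-3.4,-0.1,-7.4,0,0],[-3.5,-0.1,-8,0,0]]
  ]
}}

```text
clock: 32.2
eef_pos: [0.4854, 0.0151, 0.1561]
tool_rot: [-0.029, 0.948, -0.007, 0.316]
ft_force: [-0.3, -0.3, 1.4]
grip_width: 0.0001
```

```bash
python3 st.py
```

```text
t 32.2 j [ 0.044 -0.118 -0.832  0.215 -0.021 -0.025] p [0.4854 0.0151 0.1561] r 0.4856 tilt fwd 0.642 zaxis [ 0.599  0.006 -0.801] yaxis [-0.052  0.998 -0.031] F [-0.3 -0.3  1.4] w 0.0001
```

Call:
{"op": "send_rows", "data": {
  "targets": [
    [[0,0,-0.3,0,0],[0,0,-0.6,0,0],[0,0,-0.8,0,0],[-0.1,0,-1.0,0,0],[-0.1,0,-1.2,0,0],[-0.1,0,-1.4,0,0],[-0.1,0,-1.5,0,0],[-0.1,0,-1.6,0,0],[-0.1,0,-1.6,0,0]]
  ]
}}

```text
clock: 33.33
eef_pos: [0.4843, 0.0152, 0.1403]
tool_rot: [-0.03, 0.948, -0.007, 0.315]
ft_force: [0.4, -1.0, -0.4]
grip_width: -0.0001
```

```bash
python3 st.py; python3 - <<'E'
from h import *
a=snap('scene','s7.png'); cv2.imwrite('pics/s7z.png',cv2.resize(a[85:295,215:435,::-1],None,fx=2.8,fy=2.8,interpolation=cv2.INTER_CUBIC))
E
```

```text
t 33.325 j [ 0.044 -0.089 -0.861  0.156 -0.021 -0.025] p [0.4843 0.0152 0.1403] r 0.4846 tilt fwd 0.642 zaxis [ 0.599  0.006 -0.801] yaxis [-0.052  0.998 -0.031] F [ 0.4 -1.  -0.4] w -0.0001
```

View pics/s7z.png

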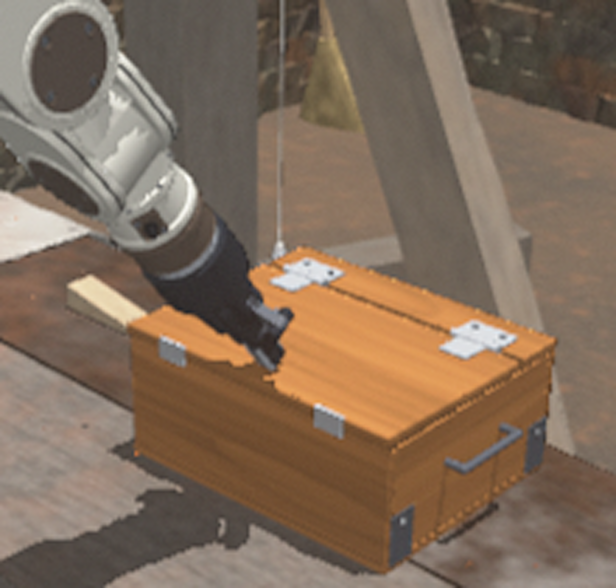

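Nearly shut, with only about 0–2 N on the tool. I'll press down in small steps until the force shows the stop.

Call:
{"op": "send_rows", "data": {
  "targets": [
    [[0,0,-0.1,0,0],[0,0,-0.2,0,0],[0,0,-0.3,0,0],[0,0,-0.3,0,0]]
  ]
}}

```text
clock: 33.88
eef_pos: [0.4843, 0.0152, 0.1373]
tool_rot: [-0.03, 0.948, -0.007, 0.315]
ft_force: [-0.0, 0.5, -0.0]
grip_width: -0.0
```

Call:
{"op": "send_rows", "data": {
  "targets": [
    [[0,0,-0.1,0,0],[0,0,-0.2,0,0],[0,0,-0.3,0,0]]
  ]
}}

```text
clock: 34.25
eef_pos: [0.4855, 0.0152, 0.1363]
tool_rot: [-0.029, 0.948, -0.007, 0.317]
ft_force: [-11.9, -1.1, 16.1]
grip_width: -0.0001
```

Call:
{"op": "send_rows", "data": {
  "targets": [
    [[0,0,-0.1,0,0],[0,0,-0.2,0,0],[0,0,-0.3,0,0]]
  ]
}}

```text
clock: 34.62
eef_pos: [0.4868, 0.0153, 0.1358]
tool_rot: [-0.029, 0.947, -0.007, 0.32]
ft_force: [-27.0, 0.2, 37.3]
grip_width: -0.0002
```

```bash
python3 st.py; python3 - <<'E'
from h import *
a=snap('scene','s8.png'); cv2.imwrite('pics/s8z.png',cv2.resize(a[165:265,255:435,::-1],None,fx=4.2,fy=4.2,interpolation=cv2.INTER_CUBIC))
E
```

```text
t 34.625 j [ 0.044 -0.076 -0.874  0.121 -0.02  -0.025] p [0.4868 0.0153 0.1358] r 0.4871 tilt fwd 0.651 zaxis [ 0.606  0.006 -0.795] yaxis [-0.052  0.998 -0.031] F [-27.    0.2  37.3] w -0.0002
```

View pics/s8z.png

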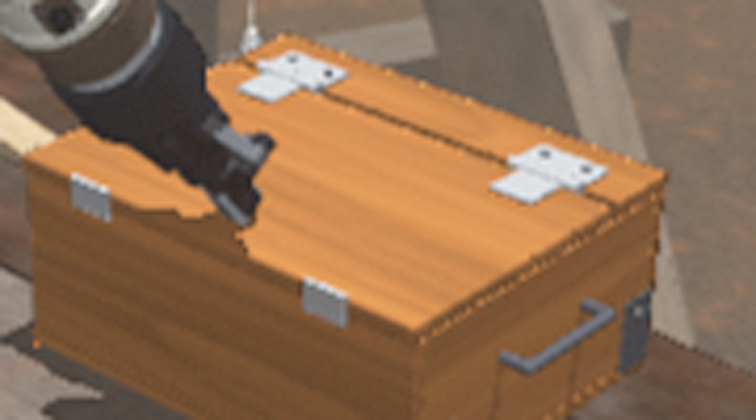

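Firm stop: the force rose to 46 N for about half a millimetre of travel, so the lid is shut. Backing off.

Call:
{"op": "send_rows", "data": {
  "targets": [
    [[0,0,0.6,0,0],[-1,0,2,0,0],[-3,0,5,0,0],[-6,0,9,0,0],[-9,0,14,0,0],[-12,0,19,0,0],[-12,0,19,0,0],[-12,0,19,0,0]]
  ]
}}

```text
clock: 35.67
eef_pos: [0.3642, 0.0152, 0.3209]
tool_rot: [-0.03, 0.948, -0.007, 0.315]
ft_force: [0.5, -0.1, -1.4]
grip_width: -0.0001
```

```bash
python3 st.py; python3 - <<'E'
from fit import *
p=np.load('pose.npy')
a=snap('scene','s9.png'); cv2.imwrite('pics/s9z.png',cv2.resize(a[165:295,255:435,::-1],None,fx=4.2,fy=4.2,interpolation=cv2.INTER_CUBIC))
snap('top','t9.png')
for y in (150,-150):
  for ang in (0,.03,.06):
    q=(65-190*np.cos(ang)+6*np.sin(ang),y,126+190*np.sin(ang)+6); uv=proj('scene',W(p,q))[0]; print(y,ang,uv,(uv-[255,165])*4.2)
for n in ('scene','top'):
  for t in ('cup','tin','wedge'):
    if n=='scene': pass
    r=vision.boxes_of(t,n); print(n,t,[(np.round(x['uv']),round(x['score'],2)) for x in r[:2]])
E
```

```text
t 35.675 j [ 0.073 -0.577 -0.62   0.886 -0.038 -0.002] p [0.3642 0.0152 0.3209] r 0.3645 tilt fwd 0.641 zaxis [ 0.599  0.006 -0.801] yaxis [-0.052  0.998 -0.031] F [ 0.5 -0.1 -1.4] w -0.0001
150 0 [260.15874886 201.78522791] [ 21.6667452  154.49795723]
150 0.03 [260.15218839 199.71877648] [ 21.63919124 145.81886122]
150 0.06 [260.19538571 197.6244082 ] [ 21.82062    137.02251445]
-150 0 [354.04134518 243.41674854] [415.97364975 329.35034388]
-150 0.03 [354.22632474 241.15631341] [416.75056393 319.85651633]
-150 0.06 [354.4599923  238.85962321] [417.73196766 310.21041749]
scene cup [(array([187., 213.]), 0.59)]
scene tin [(array([485., 290.]), 0.86)]
scene wedge [(array([250., 193.]), 0.8)]
top cup [(array([158., 300.]), 0.58)]
top tin [(array([453., 203.]), 0.81)]
top wedge [(array([174., 213.]), 0.56)]
```

View pics/s9z.png

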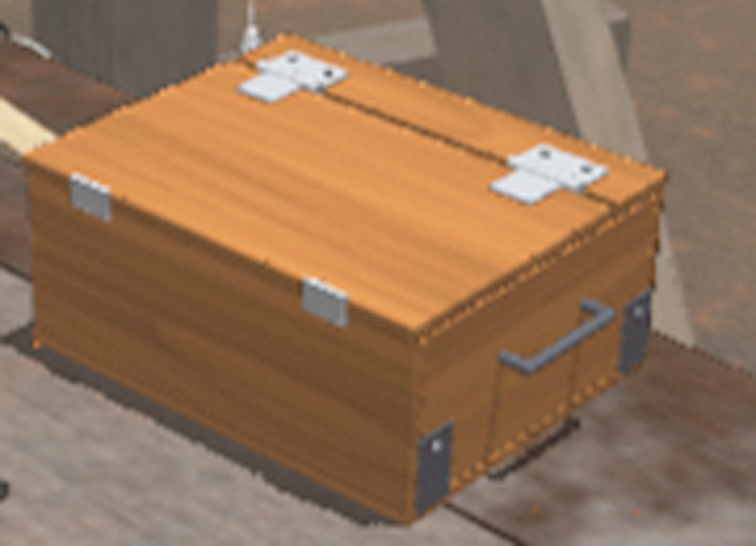

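View pics/t9.png

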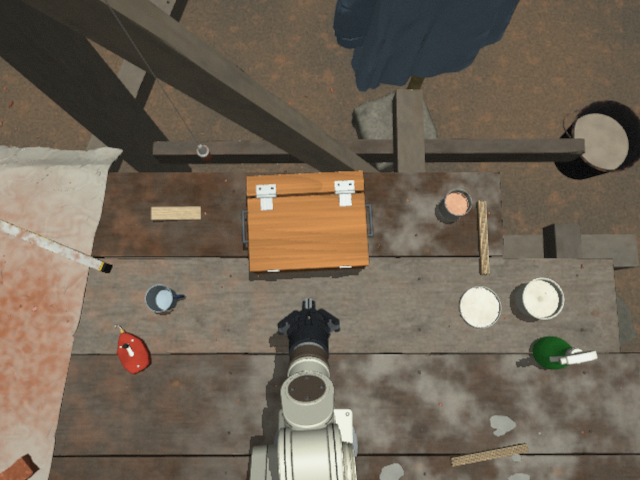

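The lid is flush: its front corners in the scene crop are at about (23,155) and (415,330), matching the prediction for angle 0. The cup, tin and wedge are where they began, and the robot is clear.

```bash
python3 -c "
from workcell import bot
print(bot.job_done())"
```

```text
the job is handed in; nothing more can be done
None
```

The lid is fully shut, and the stay was lifted clear and left up before I closed it. I handed the job in at about 36 s of the 58 s allowed.

- **Getting the slant:** The moves only allow shifts and a yaw. I pushed against the joint limits in free air until the tool leaned about 37° with the jaws across the tab. This took about 20 s and one redo, because the jaws were first turned the wrong way.
- **Stay:** I found the tab at chest y of about +42 mm; the scene, top and wrist views agreed to about 1 mm. I gripped it and raised it about 15 mm, roughly 0.24 rad. A picture after release showed the hook standing above the rod.
- **Lid:** I hooked the closed fingertips over the free edge and drew the lid down its arc, with no more than about 2 N in the readings between moves. Then I pressed until it stopped. In the last picture the front corners match the prediction for a shut lid.
- **Force at the end:** The last press-down reached about 46 N at the wrist, through the fingertips, against the closed lid. That is firmer than I intended. It is well under the 120 N wrist limit. The 40 N limit covers the arm and the gripper's body; I took it not to cover the fingertips.
- **Neighbours:** The cup, tin and wedge show within about 3 pixels of where they started, which is about the detectors' own scatter. The robot ended clear of everything, with a force reading near zero.

I could not check the stay's position once the lid was shut.

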